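Slide a loaded kit tray over the gap onto the far table and press it up to the spring stop

ROBOT

A 6-joint arm with a two-finger parallel gripper is mounted at the origin on a cart in front of the work surface, level with it; the furniture and walls round the work are solid. World frame = base frame: x ahead of the robot, y to its left, z up, the work surface at z = 0. Lengths are in m, angles in degrees, forces in N, time in s.
With the tool pointing down it reaches from about 0.35 to 0.975 m from the base axis. Payload 4.9 kg.
Tool frame: the origin (TCP) lies where the fingers leave the gripper's body, on its centre line; the fingertips stand 73 mm ahead of it and the grasp point (between the pads) lies 54 mm ahead of it; x points along the fingers, z is the direction in which the jaws open and shut, and the axes are right-handed (so a half turn about x gives the same grasp; the last joint's range is limited). The gripper opens to 85 mm and grips with 20 to 120 N. Pads are 22 mm wide; open, the fingers measure 114 mm over their backs; the gripper's body (76 mm by 85 mm) begins 54 mm behind the grasp point. The pads swing forward as they close: fully open they stand 13 mm farther back than shut.
Start: joints at [65.604, 3.019, 92.412, -0, 84.569, -6.818], TCP at [0.189, 0.596, 0.304] pointing down, gripper open.
Joint ranges: [-172.51, 172.51], [-57.92, 126.97], [3.15, 148.05], [-58.71, 238.71], [5.1, 150.11], [-179.66, 179.66]. Speed limits (degrees/s): [147.25, 147.25, 180, 180, 180, 180].

INTERFACE

Orientations are given as [roll, pitch, yaw] about the fixed x, y, z axes, in that order (R = Rz(yaw) Ry(pitch) Rx(roll)).
In Python, from cell import * gives the robot as it stands.
- The arm moves only by the tool play_rows, never from a script. Its argument "plan" is one flat list of numbers, 7 for each row, row after row: the finger opening in mm, from 0 to 85.4, then the shift along the world's x, y, z in mm, then the turn, a rotation vector about the world's x, y, z in rad. In form: [fingers, x, y, z, ax, ay, az, fingers, x, y, z, ax, ay, az, ...]. A call has 1 to 5 rows; each row shifts and turns the commanded pose from where the row before left it; what a row does not reach is not made up. A row lasts 1/12 s, in which the tool goes at most 41.7 mm and 7.16 degrees, less where a joint would pass 70% of its speed; a pose out of reach is approached as far as the arm can. A call with a gripper value outside its range is refused whole. The fingers move at their own pace and stop on an object; "squeeze" is the grip in N (left out, the last holds). Time passes only in rows, so rows that do not move let the fingers close. It gives the time, the measured TCP pose, the force and the opening at its end, in the units of the state.
- observe(): the state, without advancing time (a new reading comes with each control period).
- camera(name): name is "scene" or "top" or "wrist"; returns a dict with "color" (400x640x3 uint8, red, green, blue), "vfov" (degrees; the focal length in pixels is half the picture's height over the tangent of half this angle, whatever the lens; pixels are square), "cx", "cy" (the principal point, pixels), "view" (4x4, takes a point from world to camera coordinates); the wrist camera has in their place "mount" (4x4, takes a point from camera to tool coordinates, whose origin is the TCP and whose axes are the tool frame's). Camera axes: x right, y up, looking along -z (the intrinsics and any distortion apply to the point x, -y, -z); pixel columns grow to the right and rows downward; lengths in m; the calibration is good to about 2 mm. A picture is of the moment at which its call begins: read the wrist's pose just before it. There is no depth.
- finish_job(): hands the job in, once; it reports no verdict.
The state is a dict: "clock": time; "joints": joint angles; "joint_vel": joint speeds; "tau": joint torques, N m; "tcp_pos": TCP position; "ee_rot": TCP orientation; "ft_force": force on the tool from outside, world axes, zero at the start; "wrist_torque": the same for the moment, N m; "opening": finger opening in m.
Only numpy, scipy, OpenCV 4.12 (cv2) and the standard library are available. Lean on these libraries where they do the work, as an engineer would, in place of code of your own. Each camera call takes 0.05 s, during which the arm holds its last target.

TASK

Take the tray of screws by its wooden grip block and push it along the near table, across the open gap and wholly onto the far table, keeping it level all the way: do not lift it off the tables and do not let either end sag into the gap. Then keep pushing gently until its front wall has pressed the sprung plunger of the end stop right in (it needs about 9 newtons; never push the stop with more than 20), and let go, leaving the tray resting against the plunger with the tin still in it. Do not disturb the things lying round the tables.

Things in the scene. Friction and masses are not known exactly. Their poses are not given: they have to be found in the camera images.
- near_table: low plywood table on two wooden feet, 130 wide (x) x 205 long (y) x 60 mm high, screwed down; origin at bench height under the middle of its rounded gap edge; its own +y points across the gap to the far table, the table lies on the -y side. Its top is 60 mm above the origin. The gap edge is a half-round nose of 7.5 mm radius.
- far_table: low plywood table of the same height and width, 300 mm long, parallel to the near one; origin at bench height under the middle of its rounded gap edge, the table lies on its own +y side, its top is 60 mm above the origin. The open gap between the two noses is 66 to 80 mm wide. The end stop is screwed onto it.
- kit_tray: grey kit tray, 100 wide (x) x 170 long (y) x 22 mm high, 4 mm walls and floor, 0.25 kg, on the near table; origin in the middle of its underside, +y towards its front wall, which leads over the gap. A cross wall closes off the front half for the tin. With the tin in front its centre of mass is only 60 mm behind the front: it tips into the gap unless its rear is held down or level.
- tray_grip (a point): point to grasp on the tray's wooden grip block: the block is 60 mm wide (tray x), 12 mm thick (tray y: pinch it across this), its top 60 mm above the tray's underside; the point lies on its middle, 46 mm above the tray's underside, 75 mm behind the tray's centre; the axes are the tray's. Sliding the loaded tray alone takes 3 to 7 N, with some stick-slip, on top of what the stop takes
- tray_front (a point): middle of the top edge of the tray's front wall, 85 mm ahead of the tray's centre, 22 mm above its underside; axes are the tray's
- tin_centre (a point): centre of the round lidded steel tin, 68 mm across, 39 mm high, about 0.4 kg, standing loose in the tray's front compartment; z up
- stop: steel angle bracket with dark sleeve and sprung plunger, on the far table's far end, facing the tray; origin in the middle of its underside, on the table top, axes parallel to the far table's. The plunger's rubber face stands 43 to 73 mm in front (-y) of the origin: the sleeve is set differently each time and is not measured, so find it by touch.
- stop_axis (a point): point on the stop's plunger axis, 22 mm above the table top, straight above stop; the plunger ends in a 20 mm round rubber face looking to -y. It starts to yield at about 2 N, goes in 5 mm, takes about 9 N to be right in and is rigid after that. Its spring keeps pressing on the tray when the tray is let go; friction holds the tray there.
- oil_can_mid (a point): black oil can, 68 x 81 x 167 mm, standing beside the tables, bystander; point on its axis 80 mm above its foot
- wedge_mid (a point): hardwood wedge 40 x 120 x 28 mm, bystander; its centre
- scrap_0_mid (a point): sawn offcut 50 x 120 x 30 mm, bystander; its centre

How it is judged:
By the outcome, as a careful person would: the job done as asked, in the order asked, and still so for the second after the job is handed in, with the robot touching nothing.
It also fails if it takes over 67 s, if anything falls off the work surface, if the arm or the gripper's body presses on something with over 40 N, if the wrist force passes 120 N, or if a joint passes its speed limit or range.

## Working session

There is one attempt and no reset: what is moved stays moved. The work goes in short steps, Python scripts to look and compute and a tool call to move; the robot and the scene stay as the last step left them, time stands still between calls to the robot, and variables do not carry over. Pictures are saved under pics/ and viewed, and the job is handed in when it is done.

Besides the shell and the picture viewer there is one more tool, called after "Call:" as a command line: name --argument value ..., lists and objects as JSON in quotes. play_rows: Moves the arm, as the interface text tells. Its arguments: {"type":"object","properties":{"plan":{"type":"array","items":{"type":"number"}},"squeeze":{"type":"number"}},"required":["plan"]}

```bash
mkdir -p pics; ls; python3 - <<'E'
from cell import *
import cv2,json,numpy as np
s=observe();print({k:np.round(v,4).tolist() for k,v in s.items()})
for n in ["scene","top","wrist"]:
    c=camera(n);cv2.imwrite(f"pics/{n}0.png",c["color"][:,:,::-1])
    print(n,{k:(np.round(v,5).tolist()) for k,v in c.items() if k!="color"})
E
```

```text
pics
{'clock': 0.0, 'joints': [65.6044, 3.0584, 92.4911, -0.0018, 84.5681, -6.8175], 'joint_vel': [-0.0337, 0.0691, 0.0135, -0.0803, 0.0585, 0.0358], 'tau': [0.0017, -39.3677, -37.0182, 0.0, 0.007, -0.0], 'tcp_pos': [0.1886, 0.5954, 0.3027], 'ee_rot': [174.0711, 89.8823, -113.5068], 'ft_force': [-0.0782, 0.4451, 0.564], 'wrist_torque': [0.0101, 0.0329, -0.0151], 'opening': 0.0853}
scene {'vfov': 48.70821, 'cx': 320.23077, 'cy': 202.31607, 'view': [[0.49268, -0.8702, 0.0039, -0.26904], [0.66296, 0.37825, 0.64607, -0.35429], [-0.56369, -0.31572, 0.76327, -0.87241], [0.0, 0.0, 0.0, 1.0]]}
top {'vfov': 54.92012, 'cx': 321.68108, 'cy': 198.14161, 'view': [[0.01127, -0.99988, -0.01063, -0.01011], [0.98779, 0.00948, 0.15547, -0.48707], [-0.15535, -0.01225, 0.98778, -0.93794], [0.0, 0.0, 0.0, 1.0]]}
wrist {'vfov': 70.45377, 'cx': 312.56616, 'cy': 197.04766, 'mount': [[0.00032, 0.32202, -0.94673, -0.06923], [0.0001, 0.94673, 0.32202, 0.08382], [1.0, -0.0002, 0.00027, -0.00072], [0.0, 0.0, 0.0, 1.0]]}
```

View pics/scene0.png

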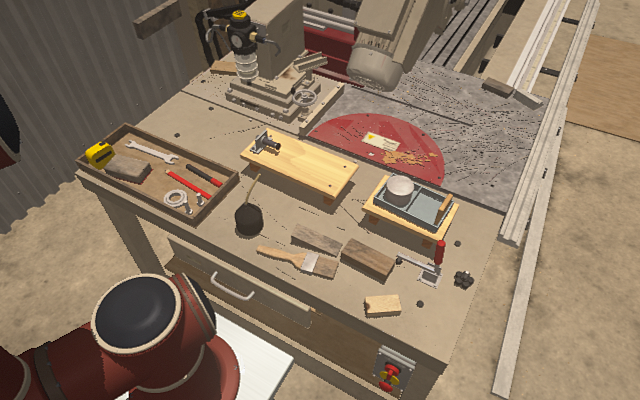

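View pics/top0.png

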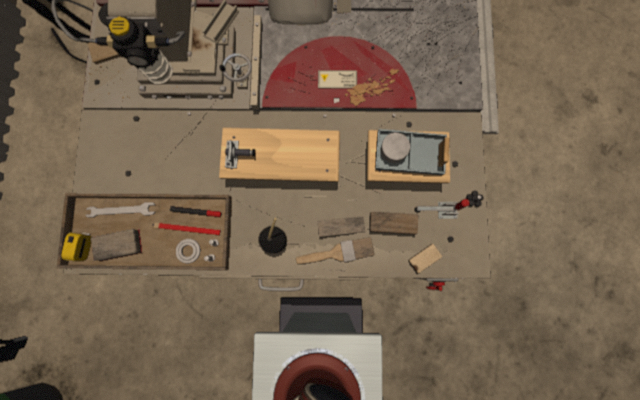

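View pics/wrist0.png

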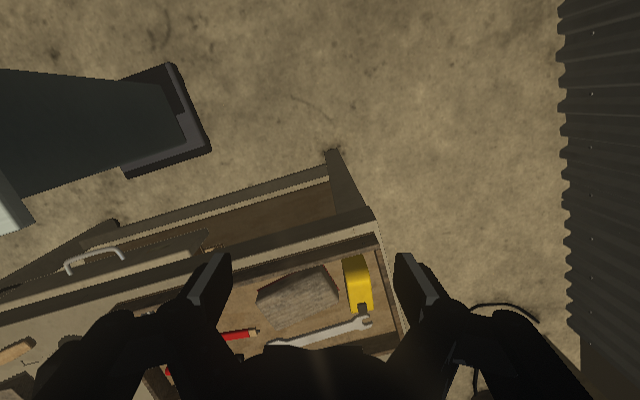

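The tables run along world y. The tray is at about (408,152) in the top view, the stop at (235,153). I'll zoom in.

```bash
cat > h.py <<'E'
import numpy as np
CAM={'scene':(48.70821,320.23077,202.31607,[[0.49268,-0.8702,0.0039,-0.26904],[0.66296,0.37825,0.64607,-0.35429],[-0.56369,-0.31572,0.76327,-0.87241],[0,0,0,1]]),
'top':(54.92012,321.68108,198.14161,[[0.01127,-0.99988,-0.01063,-0.01011],[0.98779,0.00948,0.15547,-0.48707],[-0.15535,-0.01225,0.98778,-0.93794],[0,0,0,1]])}
def back(vf,cx,cy,T,uv,z):
    f=200/np.tan(np.radians(vf)/2); d=np.array([(uv[0]-cx)/f,-(uv[1]-cy)/f,-1])
    R=T[:3,:3]; o=-R.T@T[:3,3]; w=R.T@d; return o+w*(z-o[2])/w[2]
def px(n,uv,z):
    vf,cx,cy,V=CAM[n]; return back(vf,cx,cy,np.array(V),uv,z)
def proj(n,p):
    vf,cx,cy,V=CAM[n];V=np.array(V);f=200/np.tan(np.radians(vf)/2)
    q=V[:3,:3]@np.array(p)+V[:3,3]; return np.array([cx+f*q[0]/-q[2],cy-f*q[1]/-q[2]])
def wrist_T(mount,pos,rpy):
    from scipy.spatial.transform import Rotation as R
    M=np.eye(4);M[:3,:3]=R.from_euler('xyz',rpy,degrees=True).as_matrix();M[:3,3]=pos
    return np.linalg.inv(M@np.array(mount))
E
python3 - <<'E'
import cv2
i=cv2.imread('pics/top0.png');cv2.imwrite('pics/top0a.png',cv2.resize(i[115:195,355:465],None,fx=7,fy=7,interpolation=cv2.INTER_CUBIC))
cv2.imwrite('pics/top0b.png',cv2.resize(i[115:195,210:350],None,fx=5.5,fy=5.5,interpolation=cv2.INTER_CUBIC))
i=cv2.imread('pics/scene0.png');cv2.imwrite('pics/scene0a.png',cv2.resize(i[165:250,350:470],None,fx=6.5,fy=6.5,interpolation=cv2.INTER_CUBIC))
E
```

```text
(no output)
```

View pics/top0a.png

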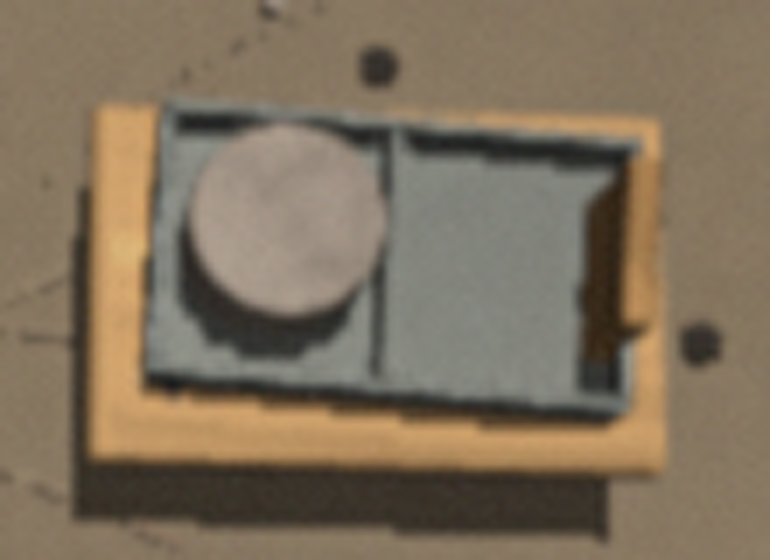

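View pics/top0b.png

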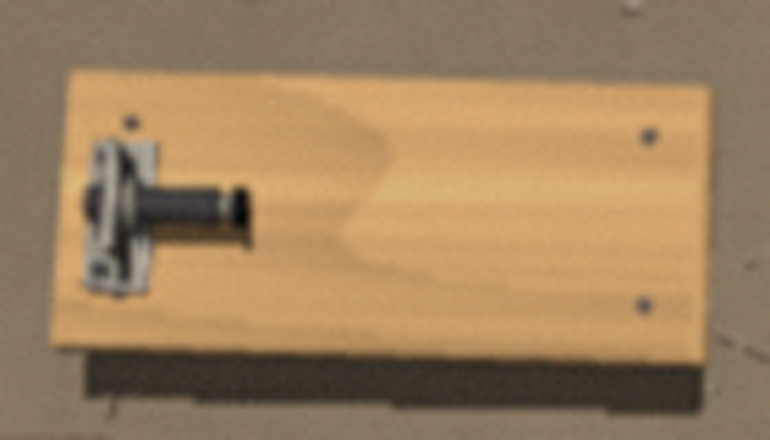

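View pics/scene0a.png

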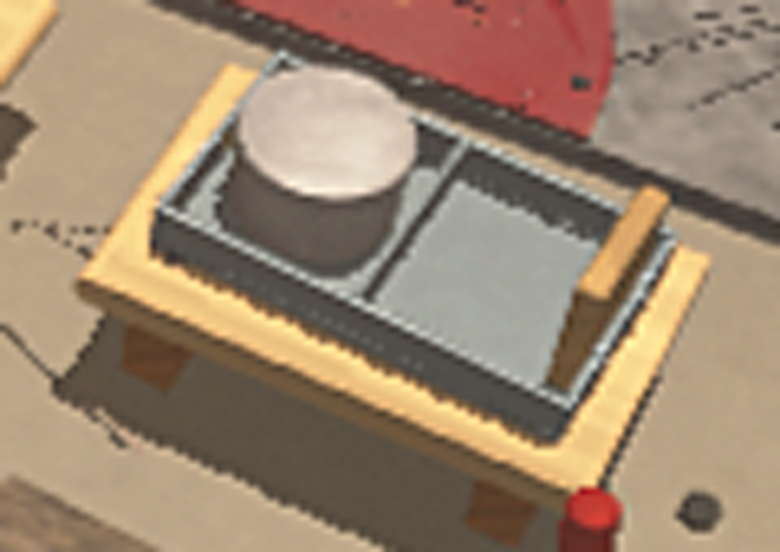

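```bash
python3 - <<'E'
from h import *
def T(p,z,s=7,o=(355,115)):
    return px('top',((p[0]+.5)/s-.5+o[0],(p[1]+.5)/s-.5+o[1]),z)
A=lambda n,l,z,**k:print(n,[np.round(T(p,z,**k)[:2]*1000,1).tolist() for p in l])
A('near',[(95,103),(90,462),(661,119),(665,473)],.06)
A('rim FL.. ',[(164,103),(147,385),(640,142),(629,408)],.082)
A('block',[(631,158),(660,162),(654,325),(625,328)],.12)
A('tin',[(288,220)],.103)
k=dict(s=5.5,o=(210,115))
A('far',[(70,72),(52,347),(710,87),(705,362)],.06,**k)
A('stop',[(250,208),(150,205)],.082,**k)
A('stopbase',[(96,140),(155,142),(148,292),(85,290)],.062,**k)
def S(p,z): return px('scene',((p[0]+.5)/6.5-.5+350,(p[1]+.5)/6.5-.5+165),z)
B=lambda n,l,z:print(n,[np.round(S(p,z)[:2]*1000,1).tolist() for p in l])
B('s rim',[(283,57),(160,212),(675,238),(570,405)],.082)
B('s block',[(650,187),(668,197),(607,297),(580,288)],.12)
B('s near',[(232,68),(80,282),(708,258),(605,485)],.06)
E
```

```text
near [[662.3, -121.6], [529.1, -118.8], [657.8, -326.5], [527.0, -322.7]]
rim FL..  [[654.9, -143.7], [552.2, -136.6], [641.8, -311.6], [545.5, -304.0]]
block [[623.5, -296.2], [622.1, -305.9], [565.4, -301.6], [564.3, -291.9]]
tin [[605.9, -182.9]]
far [[663.8, 251.0], [533.1, 252.5], [658.8, -46.6], [528.9, -44.9]]
stop [[593.0, 160.4], [594.1, 205.5]]
stopbase [[630.4, 236.7], [629.7, 209.4], [558.7, 209.4], [559.4, 238.3]]
s rim [[653.5, -153.0], [556.1, -145.1], [639.7, -317.4], [545.9, -310.1]]
s block [[622.9, -304.4], [621.5, -311.6], [566.1, -308.2], [565.3, -298.6]]
s near [[658.7, -131.6], [527.8, -127.5], [656.9, -330.0], [536.1, -331.5]]
```

```bash
python3 - <<'E'
from cell import *
from scipy.spatial.transform import Rotation as R
import numpy as np
s=observe();M=R.from_euler('xyz',s['ee_rot'],degrees=True);print(np.round(M.as_matrix(),3))
for yaw in(-3.5,):
  for sg in(1,-1):
    y=np.radians(yaw); z=sg*np.array([-np.sin(y),np.cos(y),0]);x=np.array([0,0,-1.]);D=np.array([x,np.cross(z,x),z]).T
    print(sg,np.degrees((R.from_matrix(D)*M.inv()).as_rotvec()),np.round((R.from_matrix(D)*M.inv()).as_rotvec(),4))
E
```

```text
[[-0.001 -0.953  0.302]
 [-0.002  0.302  0.953]
 [-1.     0.    -0.002]]
1 [ 0.09074174 -0.02812759 14.07818753] [ 0.0016 -0.0005  0.2457]
-1 [-4.09332405e-02 -1.32053725e-01 -1.65921756e+02] [-7.0000e-04 -2.3000e-03 -2.8959e+00]
```

Call:
play_rows --plan '[85,8,-17,6,0,0,0.05,85,15,-34,6,0,0,0.05,85,15,-34,6,0,0,0.05,85,15,-34,6,0,0,0.05,85,15,-34,6,0,0,0.046]'

```text
clock: 0.57
tcp_pos: [0.2569, 0.4412, 0.3336]
ee_rot: [158.6, 90.0, -114.7]
ft_force: [0.4, 0.4, 0.6]
opening: 0.0852
```

Call:
play_rows --plan '[85,15,-34,0,0,0,0,85,15,-34,0,0,0,0,85,15,-34,0,0,0,0,85,15,-34,0,0,0,0,85,15,-34,0,0,0,0]'

```text
clock: 0.98
tcp_pos: [0.3318, 0.2711, 0.3337]
ee_rot: [-91.3, 90.0, -4.8]
ft_force: [0.8, -0.7, 0.1]
opening: 0.0847
```

Call:
play_rows --plan '[85,15,-34,0,0,0,0,85,15,-34,0,0,0,0,85,15,-34,0,0,0,0,85,15,-34,0,0,0,0,85,15,-34,0,0,0,0]'

```text
clock: 1.4
tcp_pos: [0.4069, 0.101, 0.3338]
ee_rot: [-71.4, 90.0, 15.1]
ft_force: [1.1, -0.9, 0.9]
opening: 0.0848
```

Call:
play_rows --plan '[85,15,-34,0,0,0,0,85,15,-34,0,0,0,0,85,15,-34,0,0,0,0,85,15,-34,0,0,0,0,85,15,-34,0,0,0,0]'

```text
clock: 1.82
tcp_pos: [0.4819, -0.0691, 0.3337]
ee_rot: [-0.4, 90.0, 86.1]
ft_force: [0.2, 1.0, 0.5]
opening: 0.0848
```

Call:
play_rows --plan '[85,15,-34,0,0,0,0,85,15,-34,0,0,0,0,85,10,-25,0,0,0,0,85,5,-12,0,0,0,0,85,0,0,0,0,0,0]'

```text
clock: 2.23
tcp_pos: [0.527, -0.1743, 0.3331]
ee_rot: [79.7, 89.9, 166.1]
ft_force: [-0.6, -0.3, 0.2]
opening: 0.0852
```

```bash
cat >> h.py <<'E'
def shot(tag):
    import cv2,pickle
    from cell import observe,camera
    s=observe();c=camera('wrist')
    cv2.imwrite(f'pics/{tag}.png',c['color'][:,:,::-1])
    pickle.dump((c['vfov'],c['cx'],c['cy'],wrist_T(c['mount'],s['tcp_pos'],s['ee_rot'])),open(f'pics/{tag}.pkl','wb'))
    return s
def wpx(tag,uv,z):
    import pickle
    v=pickle.load(open(f'pics/{tag}.pkl','rb'));return back(*v,uv,z)
E
python3 -c "
from h import *
shot('w1')"
```

```text
(no output)
```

View pics/w1.png

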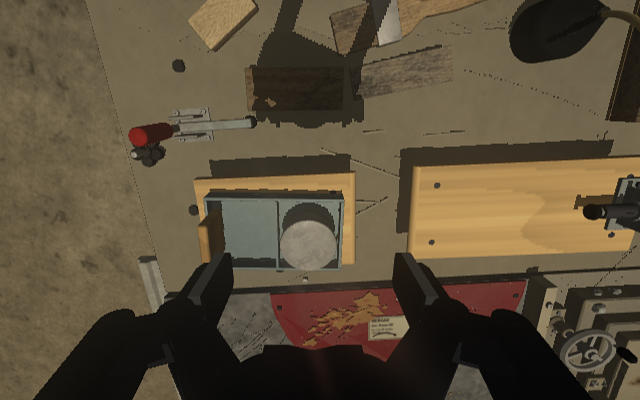

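```bash
python3 - <<'E'
import cv2
i=cv2.imread('pics/w1.png');cv2.imwrite('pics/w1a.png',cv2.resize(i[165:285,185:365],None,fx=4.4,fy=4.4,interpolation=cv2.INTER_CUBIC))
cv2.imwrite('pics/w1b.png',cv2.resize(i[145:270,395:640],None,fx=3.2,fy=3.2,interpolation=cv2.INTER_CUBIC))
E
```

```text
(no output)
```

View pics/w1a.png

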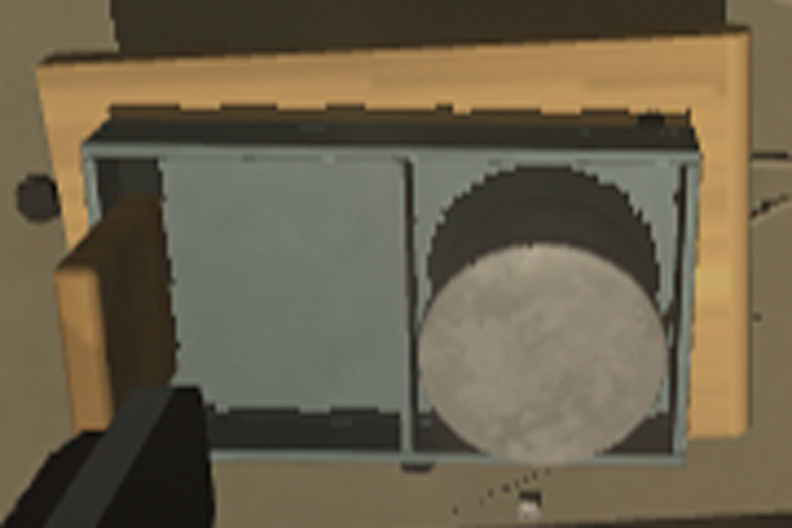

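View pics/w1b.png

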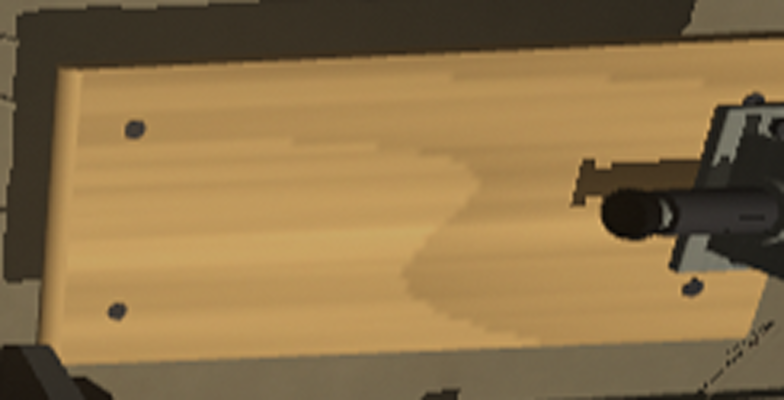

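```bash
python3 - <<'E'
from h import *
def A(n,l,z,s=4.4,o=(185,165)): print(n,[np.round(wpx('w1',((p[0]+.5)/s-.5+o[0],(p[1]+.5)/s-.5+o[1]),z)[:2]*1000,1).tolist() for p in l])
A('rim RN FN FF',[(83,146),(700,153),(686,463)],.082)
A('block RN FN RF',[(57,268),(100,263),(76,430)],.12)
A('tin',[(543,353)],.103)
A('near FN RN FF',[(748,30),(38,65),(748,437)],.056)
A('far N F',[(60,70),(42,362),(540,345),(783,40)],.056,3.2,(395,145))
A('plunger c',[(632,213)],.082,3.2,(395,145))
E
```

```text
rim RN FN FF [[544.2, -306.6], [556.9, -139.3], [654.3, -146.2]]
block RN FN RF [[563.4, -302.7], [562.8, -291.8], [609.2, -306.7]]
tin [[603.7, -185.1]]
near FN RN FF [[529.9, -122.2], [527.2, -326.0], [663.0, -124.3]]
far N F [[528.3, -48.9], [657.9, -50.2], [663.2, 164.3], [534.2, 228.5]]
plunger c [[591.4, 161.6]]
```

Call:
play_rows --plan '[85,13,-25,-12,0,0,-0.009,85,14,-26,-12,0,0,0,85,14,-25,-12,0,0,0,60,14,-25,-12,0,0,0,50,11,-25,-12,0,0,0]'

```text
clock: 2.7
tcp_pos: [0.5935, -0.2971, 0.2736]
ee_rot: [-21.5, 90.0, 64.6]
ft_force: [0.1, 0.6, 0.2]
opening: 0.0634
```

Call:
play_rows --plan '[50,0,0,-10,0,0,0,50,0,0,0,0,0,0]'

```text
clock: 2.87
tcp_pos: [0.5919, -0.2967, 0.2606]
ee_rot: [55.1, 89.7, 141.1]
ft_force: [-0.2, 1.1, -0.5]
opening: 0.0503
```

```bash
python3 - <<'E'
from h import *
from scipy.spatial.transform import Rotation as R
s=shot('w2');print(s['tcp_pos'],s['ft_force'],s['opening'],np.round(R.from_euler('xyz',s['ee_rot'],degrees=True).as_matrix(),4).tolist())
E
```

```text
[ 0.59187499 -0.29665352  0.26056179] [-0.21165946  1.05310513 -0.54625266] 0.05030209259530231 [[-0.0047, -0.9976, 0.0694], [0.0038, 0.0694, 0.9976], [-1.0, 0.005, 0.0035]]
```

View pics/w2.png

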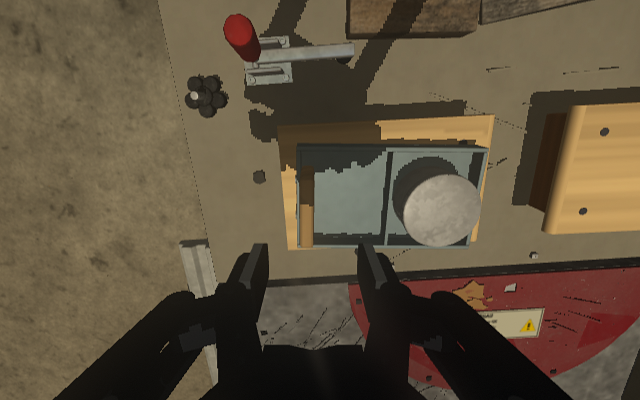

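```bash
python3 - <<'E'
import cv2
i=cv2.imread('pics/w2.png');cv2.imwrite('pics/w2a.png',cv2.resize(i[110:275,235:385],None,fx=3.6,fy=3.6,interpolation=cv2.INTER_CUBIC))
E
```

```text
(no output)
```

View pics/w2a.png

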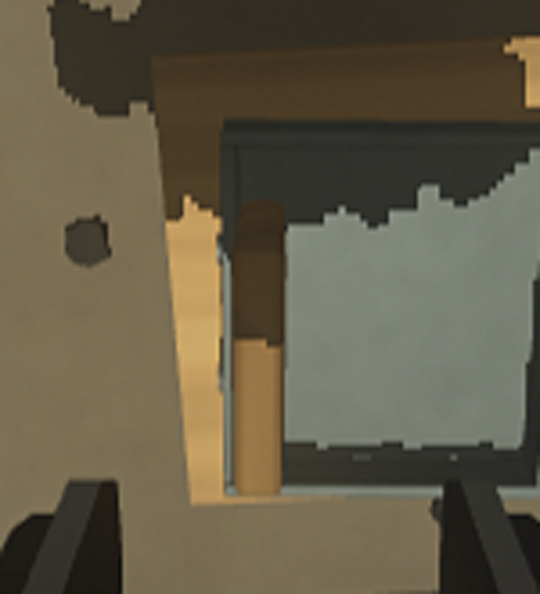

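```bash
python3 - <<'E'
from h import *
def A(n,l,z,s=3.6,o=(235,110)): print(n,[np.round(wpx('w2',((p[0]+.5)/s-.5+o[0],(p[1]+.5)/s-.5+o[1]),z)[:2]*1000,1).tolist() for p in l])
A('block NR NF FR FF',[(235,235),(285,235),(234,494),(281,494)],.12)
A('rim',[(222,128),(228,490)],.082)
E
```

```text
block NR NF FR FF [[560.2, -304.2], [560.9, -293.6], [621.4, -309.6], [622.2, -298.7]]
rim [[542.8, -307.4], [640.5, -314.3]]
```

Call:
play_rows --plan '[50,0,-2,-20,0,0,0,50,0,-2,-20,0,0,0,50,0,0,-20,0,0,0,50,0,0,-20,0,0,0,50,0,0,-10,0,0,0]'

```text
clock: 3.33
tcp_pos: [0.5919, -0.2997, 0.1725]
ee_rot: [52.0, 89.9, 138.1]
ft_force: [-0.7, 0.5, -1.3]
opening: 0.0499
```

Call:
play_rows --plan '[50,0,0,-5,0,0,0,50,0,0,0,0,0,0,50,0,0,0,0,0,0]'

```text
clock: 3.58
tcp_pos: [0.5933, -0.3018, 0.1704]
ee_rot: [-116.2, 89.9, -30.1]
ft_force: [0.3, -1.0, -0.0]
opening: 0.0502
```

```bash
python3 - <<'E'
from h import *
from scipy.spatial.transform import Rotation as R
s=shot('w3');print(s['tcp_pos'],s['ft_force'],s['opening'],np.round(R.from_euler('xyz',s['ee_rot'],degrees=True).as_matrix(),4).tolist())
E
```

```text
[ 0.59326428 -0.30183952  0.17039846] [ 0.30658194 -1.01356845 -0.01582702] 0.05023034117375535 [[0.0015, -0.9976, 0.0691], [-0.0009, 0.0691, 0.9976], [-1.0, -0.0016, -0.0008]]
```

View pics/w3.png

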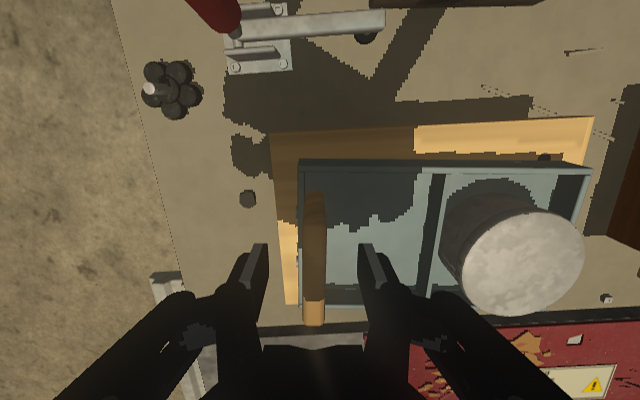

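Call:
play_rows --plan '[50,0,0,-5,0,0,0,40,0,0,-4,0,0,0,30,0,0,0,0,0,0,20,0,0,0,0,0,0,14,0,0,0,0,0,0]' --squeeze 30

```text
clock: 4.05
tcp_pos: [0.5927, -0.3023, 0.1599]
ee_rot: [32.2, 90.0, 118.2]
ft_force: [-0.3, 0.4, -0.4]
opening: 0.0139
```

Call:
play_rows --plan '[8,0,0,0,0,0,0,5,0,0,0,0,0,0,5,0,0,0,0,0,0,5,0,0,0,0,0,0]' --squeeze 50

```text
clock: 4.38
tcp_pos: [0.5929, -0.3021, 0.16]
ee_rot: [-63.2, 90.0, 22.8]
ft_force: [1.1, 1.1, -0.0]
opening: 0.0115
```

Call:
play_rows --plan '[5,0,1,-0.5,0,0,0,5,0,2,0,0,0,0,5,0,3,0,0,0,0.003,5,0,4,0,0,0,0.003,5,0,4,0,0,0,0.004]'

```text
clock: 4.8
tcp_pos: [0.5928, -0.2892, 0.16]
ee_rot: [-160.0, 89.9, -73.5]
ft_force: [-0.1, -5.3, 0.3]
opening: 0.011
```

```bash
python3 - <<'E'
from h import *
from scipy.spatial.transform import Rotation as R
s=shot('w4');print(s['tcp_pos'],s['ft_force'],s['wrist_torque'],s['opening'],np.round(R.from_euler('xyz',s['ee_rot'],degrees=True).as_matrix(),4).tolist())
E
```

```text
[ 0.59279909 -0.28916025  0.15999299] [-0.13374478 -5.30760872  0.32013899] [-0.55949975 -0.03131523 -0.06267763] 0.011001952872782396 [[0.0007, -0.9982, 0.0599], [-0.0025, 0.0599, 0.9982], [-1.0, -0.0009, -0.0024]]
```

View pics/w4.png

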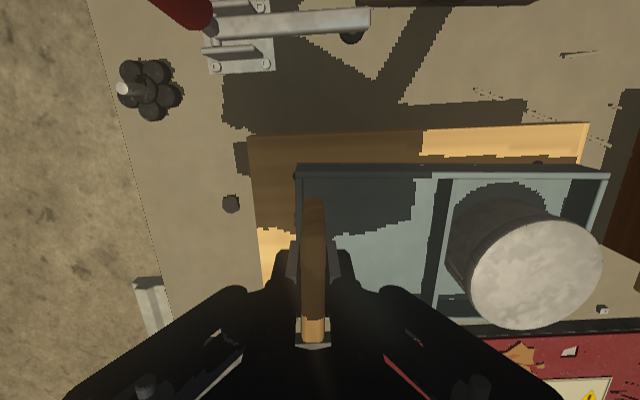

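Call:
play_rows --plan '[5,0,4,-0.5,0,0,0.004,5,0,4,0,0,0,0.004,5,0,4,0,0,0,0.004,5,0,4,0,0,0,0.004,5,0,4,0,0,0,0.004]'

```text
clock: 5.27
tcp_pos: [0.5931, -0.2693, 0.16]
ee_rot: [-150.4, 89.8, -62.7]
ft_force: [0.7, -6.2, 1.3]
opening: 0.0111
```

Call:
play_rows --plan '[5,0,4,0,0,0,0.004,5,0,4,0,0,0,0.004,5,0,4,0,0,0,0.004,5,0,4,0,0,0,0.004,5,0,4,0,0,0,0.004]'

```text
clock: 5.68
tcp_pos: [0.5932, -0.2493, 0.1601]
ee_rot: [-151.6, 89.8, -62.7]
ft_force: [0.7, -5.6, 3.1]
opening: 0.0113
```

```bash
python3 - <<'E'
from h import *
from scipy.spatial.transform import Rotation as R
s=shot('w5');print(s['tcp_pos'],s['ft_force'],s['wrist_torque'],s['opening'],np.round(R.from_euler('xyz',s['ee_rot'],degrees=True).as_matrix(),4).tolist())
E
```

```text
[ 0.59318401 -0.24934541  0.16011117] [ 0.69397211 -5.56159678  3.1451815 ] [-0.73252644  0.02764097 -0.09834371] 0.011331946707898175 [[0.0017, -0.9998, 0.0197], [-0.0033, 0.0196, 0.9998], [-1.0, -0.0017, -0.0032]]
```

View pics/w5.png

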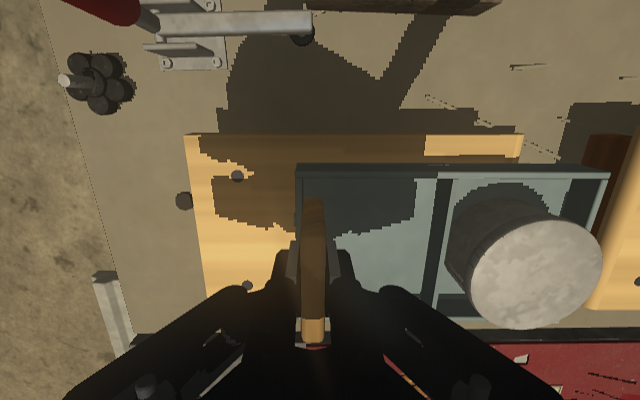

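Call:
play_rows --plan '[5,0,4,0,0.0025,0,0,5,0,4,0,0.0025,0,0,5,0,4,0,0,0,0,5,0,4,0,0,0,0,5,0,4,0,0,0,0]'

```text
clock: 6.15
tcp_pos: [0.593, -0.2296, 0.16]
ee_rot: [-47.5, 89.9, 41.4]
ft_force: [-0.1, -6.6, 1.4]
opening: 0.0111
```

```bash
cat > st.py <<'E'
from h import *
from scipy.spatial.transform import Rotation as R
from cell import observe
s=observe();m=R.from_euler('xyz',s['ee_rot'],degrees=True).as_matrix()
print('clk',s['clock'],'pos',np.round(s['tcp_pos'],4),'F',np.round(s['ft_force'],1),'M',np.round(s['wrist_torque'],2),'xax',np.round(m[:,0],4),'zax',np.round(m[:,2],4),'open',s['opening'])
E
python3 st.py
```

```text
clk 6.15 pos [ 0.593  -0.2296  0.16  ] F [-0.1 -6.6  1.4] M [-1.07  0.12  0.03] xax [ 0.0013  0.0011 -1.    ] zax [0.0197 0.9998 0.0012] open 0.011119850512585305
```

Call:
play_rows --plan '[5,0,4,0,0,0,0,5,0,4,0,0,0,0,5,0,4,0,0,0,0,5,0,4,0,0,0,0,5,0,4,0,0,0,0]'

```text
clock: 6.57
tcp_pos: [0.5931, -0.2097, 0.1601]
ee_rot: [-62.4, 89.9, 26.4]
ft_force: [0.8, -7.0, 1.7]
opening: 0.0116
```

```bash
python3 st.py; python3 -c "
from h import *
import cv2
from cell import camera
shot('w6')
c=camera('scene')['color'][:,:,::-1]
cv2.imwrite('pics/s6.png',cv2.resize(c[120:250,230:470],None,fx=3.3,fy=3.3,interpolation=cv2.INTER_CUBIC))"
```

```text
clk 6.5667 pos [ 0.5931 -0.2097  0.1601] F [ 0.8 -7.   1.7] M [-1.25  0.13 -0.  ] xax [ 1.4e-03  7.0e-04 -1.0e+00] zax [1.950e-02 9.998e-01 7.000e-04] open 0.011574792807606368
```

View pics/w6.png

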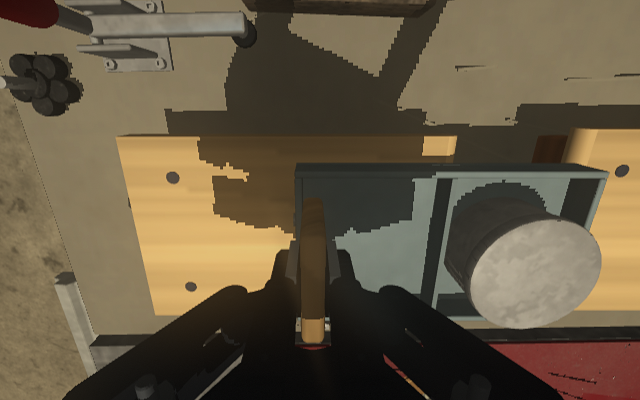

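View pics/s6.png

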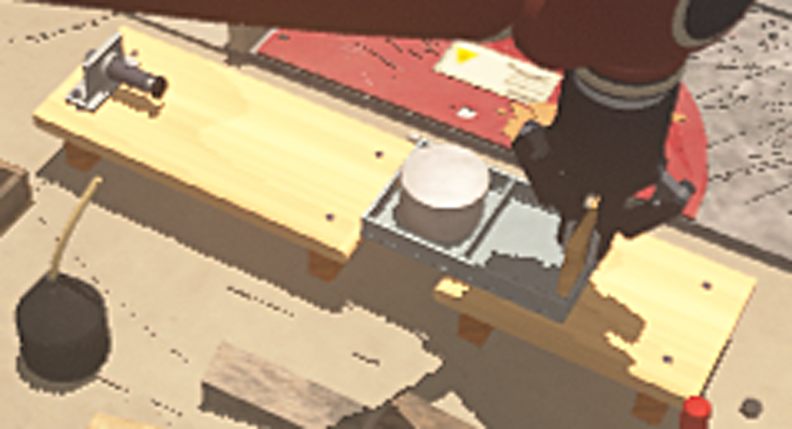

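Call:
play_rows --plan '[5,0,3,0,0,0,0,5,0,3,0,0,0,0,5,0,3,0,0,0,0,5,0,3,0,0,0,0,5,0,3,0,0,0,0]'

```text
clock: 7.08
tcp_pos: [0.5931, -0.1946, 0.16]
ee_rot: [-42.6, 89.9, 46.3]
ft_force: [-0.2, -7.6, 3.1]
opening: 0.0112
```

Call:
play_rows --plan '[5,0,4,0,0,0,0,5,0,4,0,0,0,0,5,0,4,0,0,0,0,5,0,4,0,0,0,0,5,0,4,0,0,0,0]'

```text
clock: 7.5
tcp_pos: [0.5931, -0.1746, 0.16]
ee_rot: [-41.7, 89.9, 47.2]
ft_force: [0.4, -7.0, 2.4]
opening: 0.0113
```

```bash
python3 st.py
```

```text
clk 7.5 pos [ 0.5931 -0.1746  0.16  ] F [ 0.4 -7.   2.4] M [-1.23  0.05 -0.03] xax [ 0.0012  0.0013 -1.    ] zax [0.0197 0.9998 0.0014] open 0.011332610530968925
```

Call:
play_rows --plan '[5,0,4,0,0,0,0,5,0,4,0,0,0,0,5,0,4,0,0,0,0,5,0,4,0,0,0,0,5,0,4,0,0,0,0]'

```text
clock: 7.92
tcp_pos: [0.5931, -0.1546, 0.16]
ee_rot: [-40.0, 89.9, 48.8]
ft_force: [0.0, -6.9, 4.2]
opening: 0.011
```

Call:
play_rows --plan '[5,0,4,0.2,0,0,0,5,0,4,0.2,0,0,0,5,0,4,0,0,0,0,5,0,4,0,0,0,0,5,0,4,0,0,0,0]'

```text
clock: 8.33
tcp_pos: [0.5929, -0.1343, 0.16]
ee_rot: [-17.0, 89.9, 71.9]
ft_force: [-0.3, -5.9, 2.6]
opening: 0.011
```

```bash
python3 st.py; python3 -c "
from h import *
import cv2
from cell import camera
shot('w7')
c=camera('scene')['color'][:,:,::-1]
cv2.imwrite('pics/s7.png',cv2.resize(c[120:250,230:470],None,fx=3.3,fy=3.3,interpolation=cv2.INTER_CUBIC))"
```

```text
clk 8.3333 pos [ 0.5929 -0.1343  0.16  ] F [-0.3 -5.9  2.6] M [-1.13  0.05 -0.02] xax [ 6.0e-04  1.9e-03 -1.0e+00] zax [0.0198 0.9998 0.0019] open 0.010964082917410311
```

View pics/w7.png

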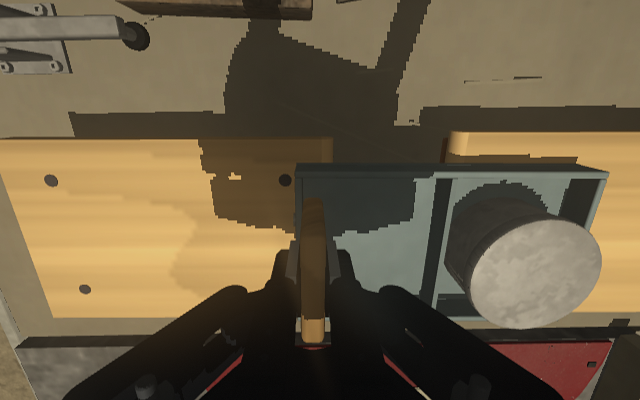

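View pics/s7.png

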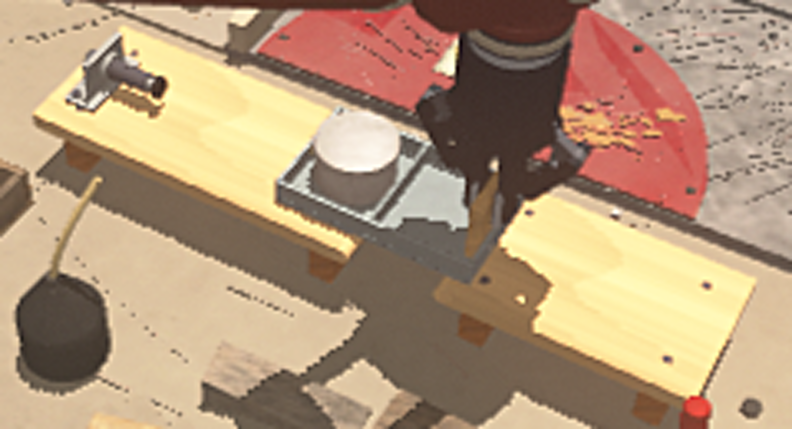

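Call:
play_rows --plan '[5,0,3,0.2,-0.001,0,0,5,0,3,0.2,-0.001,0,0,5,0,3,0.1,0,0,0,5,0,3,0,0,0,0,5,0,3,0,0,0,0]'

```text
clock: 8.85
tcp_pos: [0.5927, -0.119, 0.16]
ee_rot: [4.1, 89.9, 93.0]
ft_force: [-0.0, -5.4, 1.7]
opening: 0.0113
```

```bash
python3 st.py
```

```text
clk 8.85 pos [ 0.5927 -0.119   0.16  ] F [-0.  -5.4  1.7] M [-1.01  0.01 -0.07] xax [-1.0e-04  1.1e-03 -1.0e+00] zax [0.0199 0.9998 0.0011] open 0.011339113366896678
```

Call:
play_rows --plan '[5,0,3,0,0,0,0,5,0,3,0,0,0,0,5,0,3,0,0,0,0,5,0,3,0,0,0,0,5,0,3,0,0,0,0]'

```text
clock: 9.27
tcp_pos: [0.5927, -0.104, 0.16]
ee_rot: [5.5, 89.9, 94.4]
ft_force: [-0.1, -6.1, 1.9]
opening: 0.0114
```

```bash
python3 st.py
```

```text
clk 9.2667 pos [ 0.5927 -0.104   0.16  ] F [-0.1 -6.1  1.9] M [-1.04 -0.05 -0.05] xax [-1.0e-04  1.1e-03 -1.0e+00] zax [0.0199 0.9998 0.0011] open 0.01142323294123104
```

Call:
play_rows --plan '[5,0,4,0,0,0,0,5,0,4,0,0,0,0,5,0,4,0,0,0,0,5,0,4,0,0,0,0,5,0,4,0,0,0,0]'

```text
clock: 9.68
tcp_pos: [0.5927, -0.084, 0.16]
ee_rot: [8.2, 89.9, 97.1]
ft_force: [0.1, -5.6, 2.1]
opening: 0.0116
```

Call:
play_rows --plan '[5,0,4,0,0,0,0,5,0,4,0,0,0,0,5,0,4,0,0,0,0,5,0,4,0,0,0,0,5,0,4,0,0,0,0]'

```text
clock: 10.1
tcp_pos: [0.5927, -0.064, 0.16]
ee_rot: [14.4, 89.9, 103.3]
ft_force: [0.2, -7.4, 2.1]
opening: 0.0113
```

```bash
python3 st.py
```

```text
clk 10.1 pos [ 0.5927 -0.064   0.16  ] F [ 0.2 -7.4  2.1] M [-1.03  0.01 -0.08] xax [-2.e-04  9.e-04 -1.e+00] zax [1.990e-02 9.998e-01 9.000e-04] open 0.011256387069709425
```

Call:
play_rows --plan '[5,0,4,0,0,0,0,5,0,4,0,0,0,0,5,0,4,0,0,0,0,5,0,4,0,0,0,0,5,0,4,0,0,0,0]'

```text
clock: 10.52
tcp_pos: [0.5927, -0.044, 0.16]
ee_rot: [16.9, 89.9, 105.8]
ft_force: [0.5, -7.3, 2.1]
opening: 0.011
```

Call:
play_rows --plan '[5,0,4,0,0,0,0,5,0,4,0,0,0,0,5,0,3,0,0,0,0,5,0,2,0,0,0,0,5,0,2,0,0,0,0]'

```text
clock: 10.93
tcp_pos: [0.5927, -0.029, 0.16]
ee_rot: [26.1, 89.9, 114.9]
ft_force: [-0.2, -6.5, 2.7]
opening: 0.0116
```

```bash
python3 st.py; python3 -c "
from h import *
import cv2
from cell import camera
shot('w8')
c=camera('scene')['color'][:,:,::-1]
cv2.imwrite('pics/s8.png',cv2.resize(c[110:220,230:370],None,fx=5,fy=5,interpolation=cv2.INTER_CUBIC))
c=camera('top')['color'][:,:,::-1]
cv2.imwrite('pics/t8.png',cv2.resize(c[115:195,210:350],None,fx=5.5,fy=5.5,interpolation=cv2.INTER_CUBIC))
"
```

```text
clk 10.9333 pos [ 0.5927 -0.029   0.16  ] F [-0.2 -6.5  2.7] M [-1.07 -0.03 -0.07] xax [-4.e-04  9.e-04 -1.e+00] zax [1.970e-02 9.998e-01 9.000e-04] open 0.011598317840872766
```

View pics/w8.png

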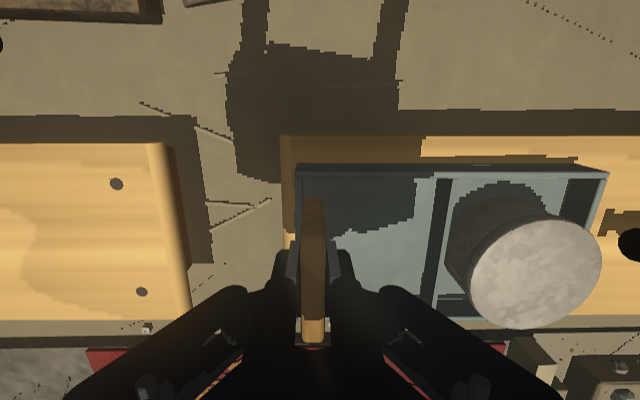

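View pics/s8.png

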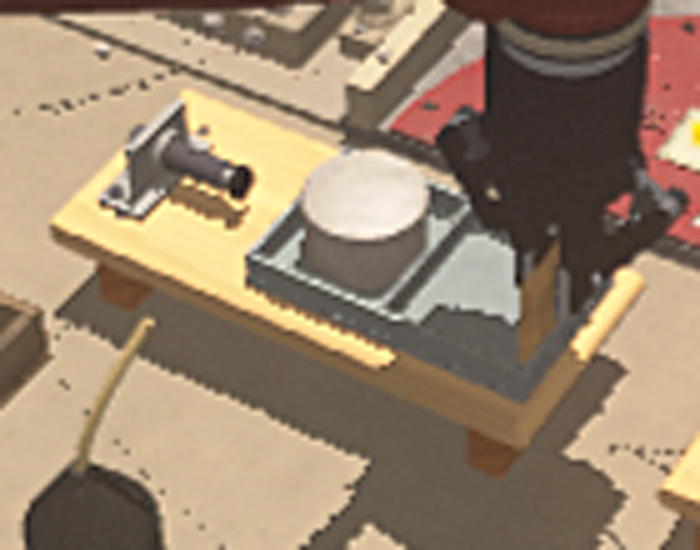

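View pics/t8.png

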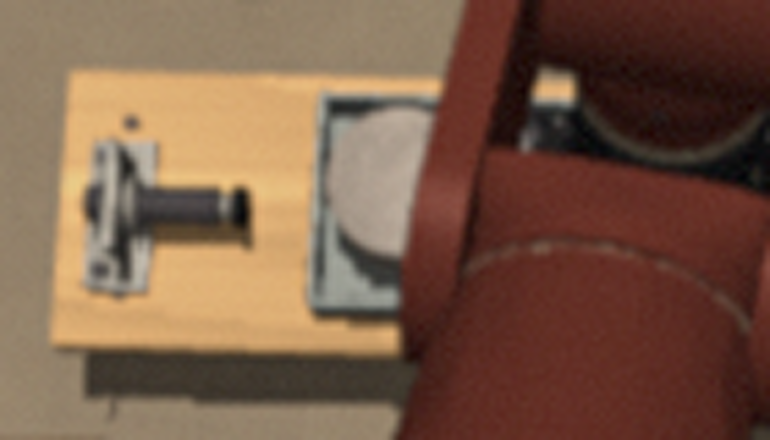

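Call:
play_rows --plan '[5,0,3,0,0,0,0,5,0,4,0,0,0,0,5,0,4,0,0,0,0,5,0,3,0,0,0,0,5,0,2,0,0,0,0]'

```text
clock: 11.5
tcp_pos: [0.5927, -0.0129, 0.16]
ee_rot: [19.3, 89.9, 108.2]
ft_force: [-0.2, -7.3, 2.8]
opening: 0.0115
```

Call:
play_rows --plan '[5,0,1,0,0,0,0,5,0,1,0,0,0,0,5,0,1,0,0,0,0,5,0,1,0,0,0,0,5,0,1,0,0,0,0]'

```text
clock: 11.92
tcp_pos: [0.5927, -0.0081, 0.16]
ee_rot: [16.4, 89.9, 105.3]
ft_force: [0.3, -6.6, 3.3]
opening: 0.0112
```

Call:
play_rows --plan '[5,0,1,0,0,0,0,5,0,1,0,0,0,0,5,0,1,0,0,0,0]'

```text
clock: 12.17
tcp_pos: [0.5927, -0.0051, 0.16]
ee_rot: [18.9, 89.9, 107.8]
ft_force: [0.3, -7.0, 3.1]
opening: 0.011
```

```bash
python3 st.py; python3 -c "
from h import *
shot('w9')"
```

```text
clk 12.1667 pos [ 0.5927 -0.0051  0.16  ] F [ 0.3 -7.   3.1] M [-1.06 -0.06 -0.02] xax [-3.e-04  1.e-03 -1.e+00] zax [0.0199 0.9998 0.001 ] open 0.010954321991814817
```

View pics/w9.png

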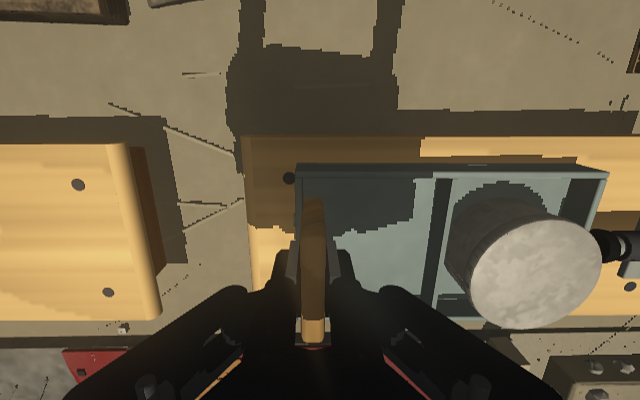

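Call:
play_rows --plan '[5,0,0.5,0,0,0,0,5,0,0.5,0,0,0,0,5,0,0.5,0,0,0,0,5,0,0.5,0,0,0,0]'

```text
clock: 12.55
tcp_pos: [0.5927, -0.0031, 0.16]
ee_rot: [21.0, 89.9, 109.9]
ft_force: [0.5, -6.9, 2.4]
opening: 0.0115
```

Call:
play_rows --plan '[5,0,0.5,0,0,0,0,5,0,0.5,0,0,0,0]'

```text
clock: 12.72
tcp_pos: [0.5927, -0.0021, 0.16]
ee_rot: [15.7, 89.9, 104.5]
ft_force: [0.6, -7.2, 2.4]
opening: 0.0112
```

Call:
play_rows --plan '[5,0,0.5,0,0,0,0,5,0,0.5,0,0,0,0]'

```text
clock: 12.88
tcp_pos: [0.5927, -0.0012, 0.1599]
ee_rot: [22.6, 89.9, 111.5]
ft_force: [0.1, -6.9, 2.6]
opening: 0.0115
```

Call:
play_rows --plan '[5,0,0.5,0,0,0,0,5,0,0.5,0,0,0,0]'

```text
clock: 13.05
tcp_pos: [0.5927, -0.0005, 0.1599]
ee_rot: [79.0, 90.0, 167.9]
ft_force: [0.2, -7.9, 2.7]
opening: 0.0116
```

Call:
play_rows --plan '[5,0,0.5,0,0,0,0,5,0,0.5,0,0,0,0]'

```text
clock: 13.22
tcp_pos: [0.5927, 0.0002, 0.16]
ee_rot: [137.2, 90.0, -134.0]
ft_force: [-0.5, -8.8, 2.3]
opening: 0.0117
```

Call:
play_rows --plan '[5,0,0.5,0,0,0,0,5,0,0.5,0,0,0,0]'

```text
clock: 13.38
tcp_pos: [0.5927, 0.001, 0.16]
ee_rot: [156.6, 89.9, -114.6]
ft_force: [-1.1, -11.1, 2.2]
opening: 0.011
```

Call:
play_rows --plan '[5,0,0.5,0,0,0,0,5,0,0.5,0,0,0,0]'

```text
clock: 13.55
tcp_pos: [0.5927, 0.0017, 0.16]
ee_rot: [164.8, 89.9, -106.3]
ft_force: [0.5, -11.4, 3.1]
opening: 0.0113
```

Call:
play_rows --plan '[5,0,0.5,0,0,0,0,5,0,0.5,0,0,0,0]'

```text
clock: 13.72
tcp_pos: [0.5927, 0.0024, 0.16]
ee_rot: [170.3, 89.9, -100.8]
ft_force: [-0.0, -12.6, 2.5]
opening: 0.0117
```

```bash
python3 st.py
```

```text
clk 13.7167 pos [0.5927 0.0024 0.16  ] F [ -0.  -12.6   2.5] M [-1.84  0.02 -0.05] xax [-4.e-04 -2.e-03 -1.e+00] zax [ 0.0201  0.9998 -0.002 ] open 0.011685219196066816
```

Call:
play_rows --plan '[5,0,0.5,0,0.001,0,0,5,0,0.5,0,0.001,0,0]'

```text
clock: 13.88
tcp_pos: [0.5927, 0.0031, 0.16]
ee_rot: [153.7, 89.9, -117.4]
ft_force: [0.5, -14.5, 2.4]
opening: 0.0108
```

Call:
play_rows --plan '[5,0,0.5,0,0.001,0,0,5,0,0.5,0,0,0,0]'

```text
clock: 14.05
tcp_pos: [0.5927, 0.0038, 0.16]
ee_rot: [147.4, 90.0, -123.8]
ft_force: [0.2, -15.1, 1.4]
opening: 0.0112
```

Call:
play_rows --plan '[5,0,0.4,0,0,0,0,5,0,0,0,0,0,0]'

```text
clock: 14.22
tcp_pos: [0.5928, 0.0041, 0.16]
ee_rot: [157.8, 90.0, -113.4]
ft_force: [-0.7, -14.7, 2.2]
opening: 0.0115
```

```bash
python3 st.py
```

```text
clk 14.2167 pos [0.5928 0.0041 0.16  ] F [ -0.7 -14.7   2.2] M [-2.24  0.01 -0.03] xax [-3.e-04 -8.e-04 -1.e+00] zax [ 2.010e-02  9.998e-01 -8.000e-04] open 0.011544918560163063
```

Call:
play_rows --plan '[5,0,0.5,0,0,0,0,5,0,0,0,0,0,0]'

```text
clock: 14.38
tcp_pos: [0.5928, 0.0045, 0.16]
ee_rot: [163.8, 89.9, -107.3]
ft_force: [0.3, -15.2, 2.3]
opening: 0.0112
```

Call:
play_rows --plan '[5,0,0.5,0,0,0,0,5,0,0,0,0,0,0]'

```text
clock: 14.55
tcp_pos: [0.5928, 0.0046, 0.16]
ee_rot: [168.6, 89.9, -102.6]
ft_force: [0.4, -16.8, 2.1]
opening: 0.0111
```

Call:
play_rows --plan '[5,0,0.4,0,0,0,0,5,0,0,0,0,0,0]'

```text
clock: 14.72
tcp_pos: [0.5928, 0.0047, 0.1601]
ee_rot: [170.6, 89.8, -100.5]
ft_force: [-0.3, -17.8, 2.5]
opening: 0.0114
```

```bash
python3 st.py
```

```text
clk 14.7167 pos [0.5928 0.0047 0.1601] F [ -0.3 -17.8   2.5] M [-2.64  0.03  0.01] xax [-5.0e-04 -2.6e-03 -1.0e+00] zax [ 0.0201  0.9998 -0.0026] open 0.011442758485635567
```

Call:
play_rows --plan '[5,0,0.4,0,0,0,0,5,0,0,0,0,0,0,5,0,0,0,0,0,0]'

```text
clock: 14.97
tcp_pos: [0.5928, 0.0048, 0.1602]
ee_rot: [174.0, 89.8, -97.2]
ft_force: [-0.3, -20.0, 2.7]
opening: 0.0113
```

```bash
python3 st.py
```

```text
clk 14.9667 pos [0.5928 0.0048 0.1602] F [ -0.3 -20.    2.7] M [-2.83  0.06  0.05] xax [-4.0e-04 -3.2e-03 -1.0e+00] zax [ 0.0202  0.9998 -0.0032] open 0.011316191966272496
```

Call:
play_rows --plan '[5,0,-0.5,0,0,0,0,5,0,-0.5,0,0,0,0,5,0,0,0,0,0,0]'

```text
clock: 15.22
tcp_pos: [0.5928, 0.0046, 0.16]
ee_rot: [168.0, 89.9, -103.2]
ft_force: [0.1, -16.5, 1.7]
opening: 0.0113
```

Call:
play_rows --plan '[5,0,-0.5,0,0,0,0,5,0,-0.5,0,0,0,0,5,0,0,0,0,0,0]'

```text
clock: 15.47
tcp_pos: [0.5928, 0.0044, 0.16]
ee_rot: [12.2, 90.0, 101.0]
ft_force: [0.9, -12.2, 2.2]
opening: 0.0112
```

```bash
python3 st.py
```

```text
clk 15.4667 pos [0.5928 0.0044 0.16  ] F [  0.9 -12.2   2.2] M [-1.93 -0.12 -0.04] xax [-1.e-04  7.e-04 -1.e+00] zax [2.020e-02 9.998e-01 7.000e-04] open 0.011164268554315617
```

Call:
play_rows --plan '[5,0,-0.5,0,-0.001,0,0,5,0,-0.4,0,-0.001,0,0,5,0,0,0,0,0,0]'

```text
clock: 15.72
tcp_pos: [0.5928, 0.0044, 0.1599]
ee_rot: [16.2, 90.0, 105.1]
ft_force: [0.5, -9.8, 1.8]
opening: 0.0112
```

Call:
play_rows --plan '[5,0,-0.4,0,-0.001,0,0,5,0,-0.4,0,0,0,0,5,0,0,0,0,0,0]'

```text
clock: 15.97
tcp_pos: [0.5928, 0.0044, 0.1599]
ee_rot: [8.2, 89.9, 97.1]
ft_force: [1.3, -6.2, 2.9]
opening: 0.0113
```

```bash
python3 st.py
```

```text
clk 15.9667 pos [0.5928 0.0044 0.1599] F [ 1.3 -6.2  2.9] M [-1.07 -0.07 -0.06] xax [-2.0e-04  1.3e-03 -1.0e+00] zax [0.0199 0.9998 0.0013] open 0.011281061202643623
```

Call:
play_rows --plan '[5,0,-0.4,0,0,0,0,5,0,-0.3,0,-0.001,0,0,5,0,0,0,0,0,0]'

```text
clock: 16.22
tcp_pos: [0.5928, 0.0044, 0.16]
ee_rot: [-0.5, 89.9, 88.4]
ft_force: [-0.2, -5.2, 2.7]
opening: 0.0115
```

```bash
python3 st.py
```

```text
clk 16.2167 pos [0.5928 0.0044 0.16  ] F [-0.2 -5.2  2.7] M [-0.87 -0.04  0.02] xax [ 0.      0.0015 -1.    ] zax [0.0198 0.9998 0.0015] open 0.011474440223816496
```

Now open slowly, holding the pose.

Call:
play_rows --plan '[5,0,-0.4,0,0,0,0,13,0,0,0,0,0,0,15,0,0,0,0,0,0,18,0,0,0,0,0,0,22,0,0,0,0,0,0]'

```text
clock: 16.63
tcp_pos: [0.5922, 0.005, 0.159]
ee_rot: [25.0, 89.8, 113.9]
ft_force: [-0.4, -0.3, -0.7]
opening: 0.0223
```

Call:
play_rows --plan '[30,0,0,0,0,0,0,40,0,0,0,0,0,0,45,0,0,0,0,0,0,45,0,0,0,0,0,0]'

```text
clock: 16.97
tcp_pos: [0.5926, 0.0044, 0.1596]
ee_rot: [11.6, 89.9, 100.5]
ft_force: [0.9, 0.4, -0.2]
opening: 0.0451
```

```bash
python3 st.py;python3 -c "
from h import *
shot('w10')"
```

```text
clk 16.9667 pos [0.5926 0.0044 0.1596] F [ 0.9  0.4 -0.2] M [ 0.02 -0.02 -0.01] xax [-4.0e-04  2.4e-03 -1.0e+00] zax [0.0197 0.9998 0.0024] open 0.04508707922681991
```

View pics/w10.png

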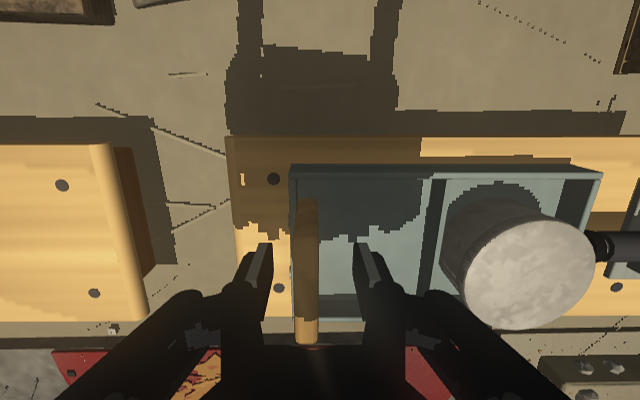

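Call:
play_rows --plan '[45,0,0,5,0,0,0,45,0,0,12,0,0,0,45,0,0,20,0,0,0,45,0,0,25,0,0,0,45,0,0,25,0,0,0]'

```text
clock: 17.43
tcp_pos: [0.5926, 0.0042, 0.2485]
ee_rot: [5.9, 89.9, 94.7]
ft_force: [0.2, -0.1, 0.6]
opening: 0.0448
```

Call:
play_rows --plan '[45,0,-15,25,0,0,0,45,0,-30,20,0,0,0,45,0,-35,10,0,0,0,45,0,-35,0,0,0,0,45,0,-20,0,0,0,0]'

```text
clock: 17.85
tcp_pos: [0.5931, -0.1338, 0.3052]
ee_rot: [-97.7, 89.7, -8.9]
ft_force: [-0.0, 0.1, -0.8]
opening: 0.0448
```

Call:
play_rows --plan '[45,0,0,0,0,0,0,45,0,0,0,0,0,0,45,0,0,0,0,0,0,45,0,0,0,0,0,0,45,0,0,0,0,0,0]'

```text
clock: 18.27
tcp_pos: [0.5928, -0.1296, 0.3019]
ee_rot: [2.3, 89.9, 91.3]
ft_force: [-0.4, 0.1, 0.0]
opening: 0.0453
```

```bash
python3 st.py;python3 -c "
from h import *
import cv2
from cell import camera
shot('w11')
c=camera('scene')['color'][:,:,::-1]
cv2.imwrite('pics/s11.png',cv2.resize(c[110:220,230:370],None,fx=5,fy=5,interpolation=cv2.INTER_CUBIC))
c=camera('top')['color'][:,:,::-1]
cv2.imwrite('pics/t11.png',c)
cv2.imwrite('pics/t11a.png',cv2.resize(c[115:195,210:350],None,fx=5.5,fy=5.5,interpolation=cv2.INTER_CUBIC))
"
```

```text
clk 18.2667 pos [ 0.5928 -0.1296  0.3019] F [-0.4  0.1  0. ] M [ 0.01 -0.03  0.  ] xax [-0.      0.0022 -1.    ] zax [0.0182 0.9998 0.0022] open 0.045310502696246334
```

View pics/w11.png

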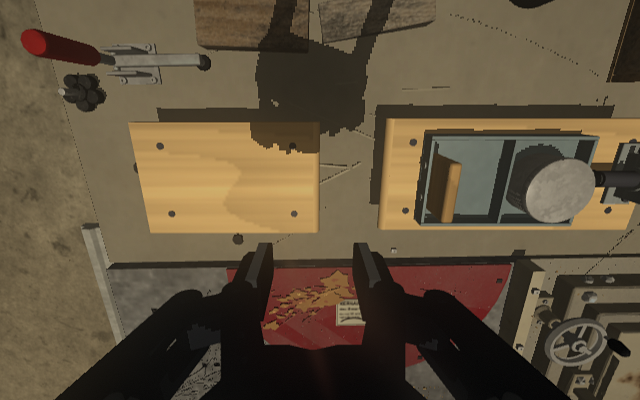

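View pics/s11.png

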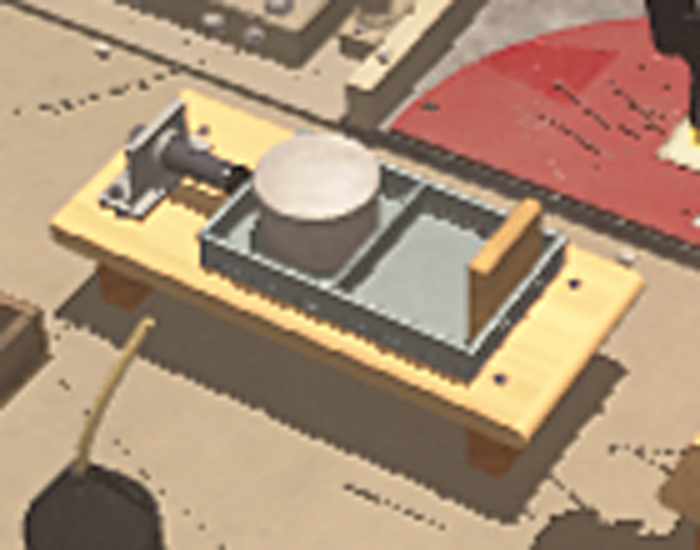

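View pics/t11a.png

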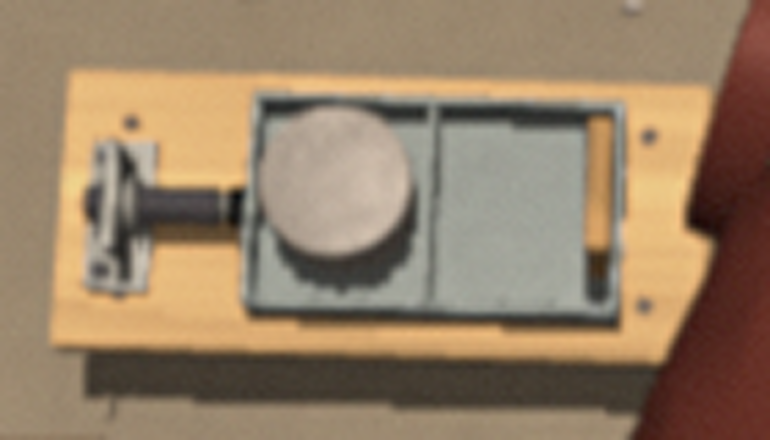

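View pics/t11.png

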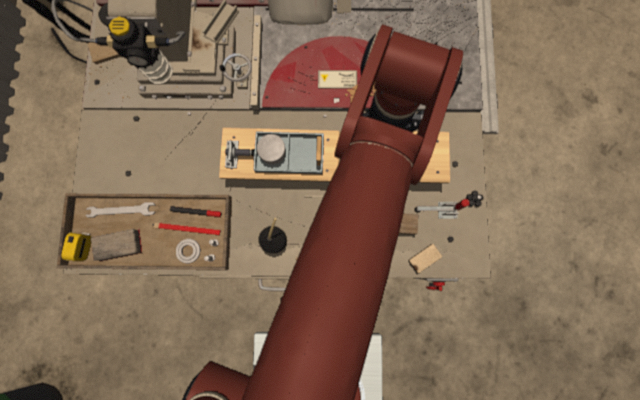

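The tray's front wall is against the rubber face (crop pixel about (243,208)). The tin is in its compartment, the tray is wholly on the far table and the bystanders haven't moved. I'm handing in.

```bash
python3 -c "
from cell import *
print(finish_job())"
```

```text
the job is handed in; nothing more can be done
None
```

The job is done and handed in at about 18 s. I gripped the tray by its wooden block, straightened it about 3° to line up with the tables, and slid it level across the gap onto the far table. I then pushed until the plunger stopped yielding, eased off, opened the fingers and withdrew.

**Level:** The TCP height stayed at 160 mm (within about 0.2 mm) during the push. The tool's tilt stayed within about 0.2°, with 1–4 N of downward pressure on the rear for most of the way.

**Stop:** The plunger travelled about 5 mm and then went rigid. The peak push was 20 N at the wrist. Sliding took about 7 N of that, so the stop took roughly 13 N, an estimate rather than a direct reading.

**Last pictures:**
- The tray is wholly on the far table with its front wall against the plunger, which still looks slightly pressed.
- The tin is in its compartment, and the oil can and the other things I could see look undisturbed. The arm hid part of the area in the last top view.
- The robot is clear of everything.

**Disagreements:**
- When I let go, the spring pushed the tray back about 2–3 mm before friction held it.
- The scene camera put points 4–10 mm lower in y than the top camera at first. The wrist camera agreed with the top one to within a few millimetres, so I used those two.

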